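Turn up the suction of the downdraft sanding table by four clicks

TASK

The next model in the studio makes more dust: turn the suction dial on the front strip of the downdraft sanding table up, clockwise seen from above, by exactly four clicks from where it stands now. Push its grip bar round with a fingertip, without pinching the bar, and leave it resting in its click. Leave the sanding block, the foam sample and the tape roll where they are.

Things in the scene. Friction and masses are not known exactly. Their poses are not given: they have to be found in the camera images.
- sanding_table: Fixed bench-top downdraft sanding table: grey box 400 mm deep (its x), 620 wide (y), 140 high; perforated deck with a blue lip 55 mm high at back and sides. Along the front (-x, towards the robot) a flat dark control strip 100 mm deep, its top 140 mm up, with the dial towards -y; a low rocker switch and a lamp near +y are not needed. Origin: centre of the underside; z up.
- dial: The dial: black skirt 56 mm across, its top 5 mm above the strip; on it an orange grip bar 52 mm long (26 mm each way from the axis), 12 mm thick, its top 20 mm above the skirt. A flat light disc 94 mm across carries ten dots, one per click. Origin on the turning axis at the strip's surface, 140 mm above the bench (table's frame: x -150, y -140 mm); x along the bar to its white-lined end, z up.
- pointer_tip (a point): End of the grip bar at its white pointer line: 26 mm from the turning axis, 10 mm above the skirt. The pointer stands at one of the ten dots, which grow clockwise, the last three red.
- dial_turn (a joint): Angle of the dial, rad: 0 at the lowest of ten clicks, growing clockwise from above; one click is 24 degrees (0.419), the highest 3.77, end stops just beyond. Starts in one of the four lowest. A sprung ball holds each click: 18 mm from the axis it takes about 5 N to leave it; past half-way (12 degrees) the dial snaps on into the next click within some 0.2 s and rests there.
- cheek_left: Left side face of the grip bar, looking from the axis to the white-lined end: an orange plate 48 x 2 x 17.5 mm on the bar, its outer face 6 mm from the axis. Clockwise turning pushes it near the white-lined end. Origin and axes as for the dial; turns with it.
- cheek_right: Right side face of the grip bar, the same plate on the other side. Clockwise turning pushes it near the end without the white line. Origin and axes as for the dial; turns with it.
- sanding_block_center (a point): Centre of a loose cork sanding block, 120 x 66 x 30 mm, lying on the perforated deck behind the dial. Leave alone.
- foam_sample_center (a point): Centre of a loose green block of modelling foam, 100 x 75 x 45 mm, lying on the perforated deck. Leave alone.
- tape_roll_center (a point): Centre of a loose roll of masking tape lying flat on the control strip beside the dial, 90 mm across, 24 mm high. Leave alone.

How it is judged:
By the outcome, as a careful person would: the job done as asked, in the order asked, and still so for the second after the job is handed in, with the robot touching nothing.
It also fails if it takes over 48 s, if anything falls off the work surface, if the arm or the gripper's body presses on something with over 40 N, if the wrist force passes 120 N, or if a joint passes its speed limit or range.

ROBOT

A 6-joint arm with a two-finger parallel gripper is mounted at the origin on the work surface. World frame = base frame: x ahead of the robot, y to its left, z up, the work surface at z = 0. Lengths are in m, angles in degrees, forces in N, time in s.
With the tool pointing down it reaches from about 0.25 to 0.725 m from the base axis. Payload 9.7 kg.
Tool frame: the origin (TCP) lies midway between the tips of the shut fingers; the grasp point (between the pads) lies 19 mm behind it; z points along the fingers, y is the line along which they close (so a half turn about z gives the same grasp; the last joint's range is limited). The gripper opens to 85 mm and grips with 20 to 120 N. Pads are 22 mm wide; open, the fingers measure 114 mm over their backs; the gripper's body (76 mm by 85 mm) begins 54 mm behind the grasp point. The pads swing forward as they close: fully open they stand 13 mm farther back than shut.
Start: joints at [76.031, 4.979, 10.078, 95.1, 0, 90], TCP at [0.133, 0.534, 0.231] pointing down, gripper open.
Joint ranges: [-179.16, 179.16], [-48.56, 103.87], [-65.8, 70.77], [-126.05, 130.52], [-82.76, 87.17], [-180, 180]. Speed limits (degrees/s): [127.2, 127.2, 147.25, 180, 180, 180].

INTERFACE

Orientations are given as [roll, pitch, yaw] about the fixed x, y, z axes, in that order (R = Rz(yaw) Ry(pitch) Rx(roll)).
In Python, from workcell import bot gives the robot as it stands.
- The arm moves only by the shell command python3 -m crank 'ROWS' [FORCE]. ROWS is JSON, a list of rows, each an object with "gripper": the finger opening in mm, from 0 to 85.4; "travel": the shift along the tool's x, y, z in mm, a list of three; "twist": the turn, a rotation vector about the tool's x, y, z in rad, a list of three. In form: [{"gripper": gripper, "travel": [tx, ty, tz], "twist": [rx, ry, rz]}, ...]. A call has 1 to 12 rows; each row shifts and turns the commanded pose from where the row before left it, along the tool's axes as they then stand; what a row does not reach is not made up. A row lasts 1/8 s, in which the tool goes at most 62.5 mm and 10.7 degrees, less where a joint would pass 70% of its speed; a pose out of reach is approached as far as the arm can. A call is refused whole if a number of a shift passes 62.5 or a number of a turn 0.188, either way. A call with a gripper value outside its range is refused whole. The fingers move at their own pace and stop on an object; FORCE is the grip in N (left out, the last holds). Time passes only in rows, so rows that do not move let the fingers close. It gives the time, the measured TCP pose, the force, the opening and the grip force at its end, in the units of the state.
- bot.get_obs(): the state, without advancing time (a new reading comes with each control period).
- bot.camera(name): name is "scene" or "top" or "wrist"; returns the picture (420x560x3 uint8, red, green, blue); there is no depth.
- bot.calibration(name): a dict with "vfov" (degrees; the focal length in pixels is half the picture's height over the tangent of half this angle, whatever the lens; pixels are square), "cx", "cy" (the principal point, pixels), "camera_from_world" (4x4, takes a point from world to camera coordinates). Camera axes: x right, y down, z forward; pixel columns grow to the right and rows downward; lengths in m; the calibration is good to about 2 mm. The wrist camera is an equidistant fisheye: a pixel r from the principal point sees the ray r / f radians off the axis. A picture is of the moment at which its call begins: read the wrist's pose just before it. calibration takes no time and is no camera call; for the wrist camera it gives the pose at the moment of the call.
- bot.job_done(): hands the job in; it is judged then, once.
The state is a dict: "time": time; "q": joint angles; "qd": joint speeds; "joint_efforts": joint torques, N m; "ee_pos": TCP position; "tcp_rot": TCP orientation; "wrist_force": force on the tool from outside, world axes, zero at the start; "torque": the same for the moment, N m; "opening": finger opening in m; "grasp_force": force on a finger pad.
Only numpy, scipy, OpenCV 4.12 (cv2) and the standard library are available. Lean on these libraries where they do the work, as an engineer would, in place of code of your own. Each camera call takes 0.05 s, during which the arm holds its last target. There are 200 camera calls.

## Working session

There is one attempt and no reset: what is moved stays moved. The work goes in short steps, Python scripts to look and compute and a shell command to move; the robot and the scene stay as the last step left them, time stands still between calls to the robot, and variables do not carry over. Pictures are saved under pics/ and viewed, at most 10 in all, crops included, and the job is handed in when it is done.

```bash
mkdir -p pics; ls
python3 - <<'E'
from workcell import bot
import cv2
o=bot.get_obs();print(o['time'],o['ee_pos'],o['tcp_rot'],o['opening'])
for n in ("scene","top"):
    im=bot.camera(n);cv2.imwrite(f"pics/{n}0.png",im[...,::-1]);c=bot.calibration(n);print(n,c)
E
```

```text
pics
0.0 [0.13271669 0.53350878 0.23059305] [-1.79924318e+02 -8.00891620e-04  1.66031317e+02] 0.08580688113436546
scene {'vfov': 48.8671828831677, 'cx': 276.4543059060696, 'cy': 210.27571648038787, 'camera_from_world': array([[ 0.75953018,  0.65046875, -0.00207768, -0.55835808],
       [ 0.38231784, -0.44899912, -0.80760934, -0.09767375],
       [-0.52625751,  0.61260934, -0.58971419,  1.30750834],
       [ 0.        ,  0.        ,  0.        ,  1.        ]])}
top {'vfov': 44.250300065182, 'cx': 286.0311355547666, 'cy': 202.41002890262507, 'camera_from_world': array([[-0.02682966, -0.99931341, -0.02555158,  0.14730935],
       [-0.99679311,  0.02867224, -0.07470877,  0.65831229],
       [ 0.0753901 ,  0.02346523, -0.99687798,  1.09112148],
       [ 0.        ,  0.        ,  0.        ,  1.        ]])}
```

View pics/top0.png

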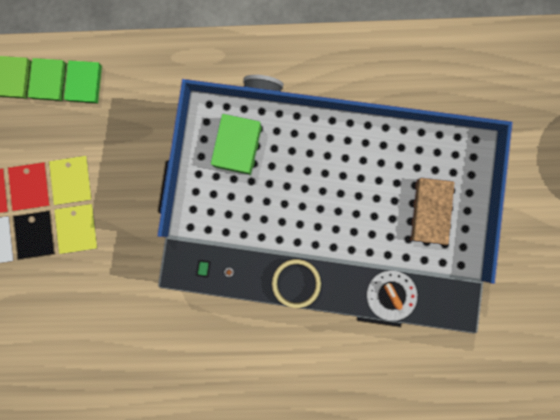

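View pics/scene0.png

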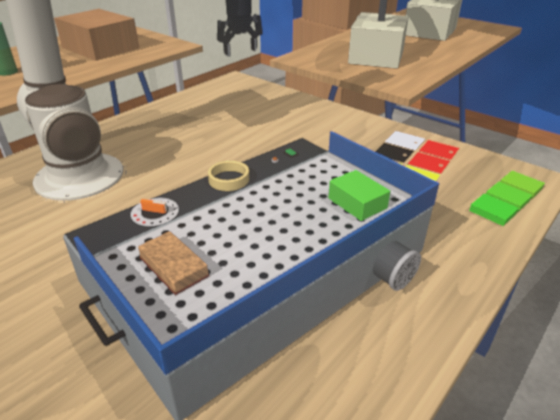

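The top view shows the dial at about (392,295), its orange bar running from (388,285) to (401,308), and the tape at (297,284). In the scene view the dial is at (155,211). I'll measure both next.

```bash
cat > h.py <<'E'
import numpy as np, cv2
def ray(c,u,v,fish=False):
    f=210/np.tan(np.radians(c['vfov'])/2); x,y=u-c['cx'],v-c['cy']
    if fish:
        r=np.hypot(x,y);a=r/f;d=np.array([x/r*np.sin(a),y/r*np.sin(a),np.cos(a)])
    else: d=np.array([x/f,y/f,1.])
    T=c['camera_from_world'];R=T[:3,:3]
    d=R.T@d; return -R.T@T[:3,3], d/np.linalg.norm(d)
def plane(c,u,v,z,fish=False):
    o,d=ray(c,u,v,fish); return o+d*(z-o[2])/d[2]
def tri(r1,r2):
    A=0;b=0
    for o,d in(r1,r2):
        P=np.eye(3)-np.outer(d,d);A=A+P;b=b+P@o
    p=np.linalg.solve(A,b);return p,[np.linalg.norm((np.eye(3)-np.outer(d,d))@(p-o)) for o,d in(r1,r2)]
def orange(im):
    h=cv2.cvtColor(im,cv2.COLOR_RGB2HSV);return cv2.inRange(h,(4,150,140),(17,255,255))
E
python3 - <<'E'
from h import *
from workcell import bot
C={}
for n,box in(("top",(355,260,430,330)),("scene",(120,190,190,235))):
    im=cv2.imread(f"pics/{n}0.png")[...,::-1].copy();x0,y0,x1,y1=box
    m=orange(im);k=np.zeros_like(m);k[y0:y1,x0:x1]=m[y0:y1,x0:x1]
    ys,xs=np.nonzero(k);C[n]=(xs.mean(),ys.mean());print(n,len(xs),C[n])
    s=im[y0:y1,x0:x1];h=cv2.cvtColor(s,cv2.COLOR_RGB2HSV)
    w=cv2.inRange(h,(0,0,150),(180,70,255));
    cs=max(cv2.findContours(w,cv2.RETR_EXTERNAL,cv2.CHAIN_APPROX_NONE)[0],key=cv2.contourArea)
    e=cv2.fitEllipse(cv2.convexHull(cs));print(e);C[n+'d']=(e[0][0]+x0,e[0][1]+y0)
    
    S=400//(y1-y0);a=cv2.resize(s,None,fx=S,fy=S,interpolation=2);cv2.imwrite(f"pics/{n}crop.png",a[...,::-1])
t,s=bot.calibration("top"),bot.calibration("scene")
print("orange",tri(ray(t,*C['top']),ray(s,*C['scene'])))
print("disc",tri(ray(t,*C['topd']),ray(s,*C['scened'])), plane(t,*C['topd'],.14),plane(s,*C['scened'],.14))
a,b=plane(t,162,287,.14),plane(t,476,332,.14);print("front edge",a,b)
E
```

```text
top 84 (np.float64(396.3809523809524), np.float64(301.20238095238096))
((36.78106689453125, 35.10324478149414), (48.6959228515625, 49.64019775390625), 158.4686737060547)
scene 215 (np.float64(151.93488372093023), np.float64(206.26046511627908))
((41.11000442504883, 29.038055419921875), (42.799076080322266, 61.52376174926758), 103.34107208251953)
orange (array([ 0.46273057, -0.07375497,  0.14950881]), [np.float64(0.004333615869602821), np.float64(0.00433361586960291)])
disc (array([ 0.47316803, -0.06843633,  0.11946372]), [np.float64(0.0074266368166229805), np.float64(0.007426636816623049)]) [ 0.4705024  -0.07068133  0.14      ] [ 0.50367084 -0.07896726  0.14      ]
front edge [0.49666967 0.37023598 0.14      ] [ 0.39771481 -0.22614167  0.14      ]
```

```bash
python3 -m crank '[{"gripper":0,"travel":[-36,-41,-5],"twist":[0,0,0]},{"gripper":0,"travel":[-36,-41,-5],"twist":[0,0,0]},{"gripper":0,"travel":[-36,-41,-5],"twist":[0,0,0]},{"gripper":0,"travel":[-36,-41,-5],"twist":[0,0,0]},{"gripper":0,"travel":[-36,-41,-5],"twist":[0,0,0]},{"gripper":0,"travel":[-36,-41,-5],"twist":[0,0,0]},{"gripper":0,"travel":[-36,-41,0],"twist":[0,0,0]},{"gripper":0,"travel":[-36,-41,0],"twist":[0,0,0]},{"gripper":0,"travel":[-36,-41,0],"twist":[0,0,0]},{"gripper":0,"travel":[-36,-41,0],"twist":[0,0,0]},{"gripper":0,"travel":[-36,-41,0],"twist":[0,0,0]},{"gripper":0,"travel":[0,0,0],"twist":[0,0,0]}]' 20
cat > shot.py <<'E'
import sys
from h import *
from workcell import bot
import pickle
n=sys.argv[1];o=bot.get_obs();c=bot.calibration("wrist");im=bot.camera("wrist")
cv2.imwrite(f"pics/{n}.png",im[...,::-1]);pickle.dump(c,open(f"pics/{n}.pkl","wb"))
T=c['camera_from_world'];print(o['time'],o['ee_pos'],o['tcp_rot'],o['q'],o['opening'],c['vfov'],c['cx'],c['cy'],-T[:3,:3].T@T[:3,3],T[2,:3])
E
python3 shot.py w1
```

```text
time: 1.6
ee_pos: [0.4089, -0.0024, 0.2604]
tcp_rot: [-180.0, -0.1, 165.7]
wrist_force: [-1.1, 1.7, 0.2]
opening: 0.0001
grasp_force: 0.0
1.6 [ 0.40888766 -0.00235342  0.26043573] [-1.79958331e+02 -7.93363685e-02  1.65730720e+02] [-3.14919696e-01 -1.32489239e+01 -3.79591620e+00  9.95400511e+01
 -2.13075016e-02  1.39543481e+01] 9.110622816406906e-05 65.70646984690485 282.2903073665501 208.93362079864386 [0.33834559 0.01603798 0.40183211] [ 0.2712267  -0.07133999 -0.95986806]
```

View pics/w1.png

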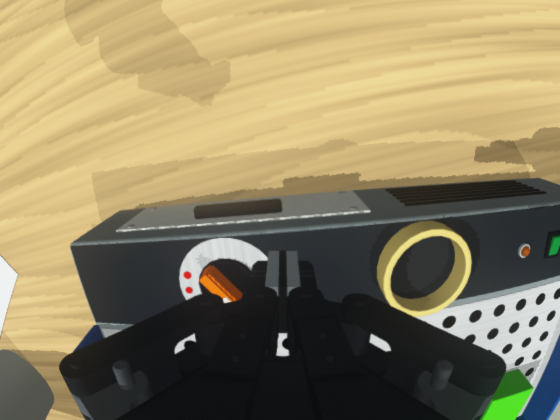

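The wrist view shows the dial disc at about (228,275), the bar at (221,284) and the red dots on its left. The fingers partly hide it, so I'll shift to two clear viewpoints.

```bash
python3 -m crank '[{"gripper":0,"travel":[-50,-10,0],"twist":[0,0,0]},{"gripper":0,"travel":[-50,-10,0],"twist":[0,0,0]},{"gripper":0,"travel":[0,0,0],"twist":[0,0,0]}]'; python3 shot.py w2
python3 -m crank '[{"gripper":0,"travel":[0,-50,0],"twist":[0,0,0]},{"gripper":0,"travel":[0,-50,0],"twist":[0,0,0]},{"gripper":0,"travel":[0,0,0],"twist":[0,0,0]}]'; python3 shot.py w3
python3 -c "
import cv2,numpy as np
a=[cv2.imread(f'pics/{n}.png')[40:340,100:500] for n in('w2','w3')]
cv2.imwrite('pics/w23.png',np.hstack(a))"
```

```text
time: 2.02
ee_pos: [0.5019, -0.0428, 0.2592]
tcp_rot: [-180.0, -0.2, 166.1]
wrist_force: [-1.2, -0.9, -0.6]
opening: 0.0003
grasp_force: 0.0
2.025 [ 0.5019181  -0.04275746  0.25918879] [-179.97389635   -0.19112654  166.05043839] [-4.87164156e+00 -4.70601815e-01  7.57995480e+00  9.82434078e+01
  4.37872792e-03  9.07786914e+00] 0.0003326889371938882 65.70646984690485 282.2903073665501 208.93362079864386 [ 0.43154325 -0.02484442  0.40071576] [ 0.26984817 -0.06907908 -0.96042181]
time: 2.45
ee_pos: [0.4748, -0.1409, 0.2621]
tcp_rot: [-180.0, 0.0, 165.9]
wrist_force: [0.2, -0.2, 0.2]
opening: -0.0001
grasp_force: 0.0
2.45 [ 0.47480747 -0.14094571  0.26209242] [-1.79984790e+02  4.86518541e-02  1.65912827e+02] [-1.65258702e+01 -1.77952493e+00  6.61982687e+00  9.83500968e+01
 -1.31259216e-02 -2.43869655e+00] -0.0001309885594407311 65.70646984690485 282.2903073665501 208.93362079864386 [ 0.40387822 -0.12273639  0.40332567] [ 0.27363322 -0.07049583 -0.9592472 ]
```

View pics/w23.png

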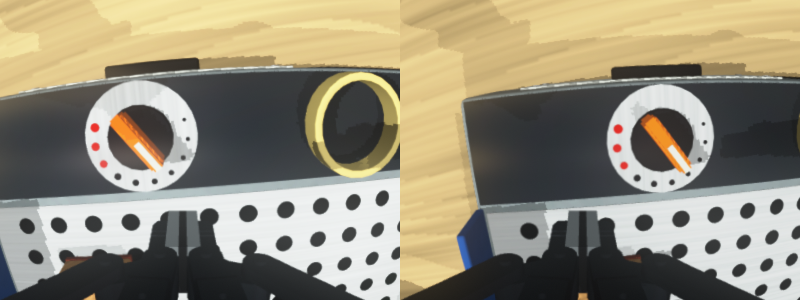

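The crops show the dial disc at about (141,136) left and (661,138) right, the pointer at lower right near dot 4, and the bar at about 40 degrees in world. I'll fit it now.

```bash
cat > fit.py <<'E'
from h import *
import pickle,sys
def load(n): return cv2.imread(f"pics/{n}.png")[...,::-1].copy(),pickle.load(open(f"pics/{n}.pkl","rb"))
def run(n,box,zd=.141,zb=.165):
    im,c=load(n);x0,y0,x1,y1=box
    s=np.zeros_like(im);s[y0:y1,x0:x1]=im[y0:y1,x0:x1]
    h=cv2.cvtColor(s,cv2.COLOR_RGB2HSV)
    w=cv2.inRange(h,(0,0,120),(180,60,255))
    w=cv2.morphologyEx(w,cv2.MORPH_OPEN,np.ones((3,3)))
    k=max(cv2.findContours(w,0,1)[0],key=cv2.contourArea)
    e=cv2.fitEllipse(cv2.convexHull(k)); cen=e[0]
    P=plane(c,*cen,zd,True)
    m=cv2.inRange(h,(4,170,200),(20,255,255))
    k=max(cv2.findContours(m,0,1)[0],key=cv2.contourArea)
    q=np.array([plane(c,*p[0],zb,True)[:2] for p in k],np.float32)
    r=cv2.minAreaRect(q*1000); bx=cv2.boxPoints(r)
    print(n,'disc',e,'->',P.round(4),'bar top rect mm',r,bx.round(1).tolist(),cv2.contourArea(k))
    dots=[]
    d=cv2.inRange(h,(0,0,0),(180,255,110))
    return ray(c,*cen,True),c,k
if __name__=="__main__":
    a=run("w2",(175,110,305,240));b=run("w3",(300,115,425,240))
    print(tri(a[0],b[0]))
    for n,x in(('w2',185),('w3',308)):
        im,_=load(n);cv2.imwrite(f"pics/{n}z.png",cv2.resize(im[115:240,x-10:x+115],(400,400),interpolation=2)[...,::-1])
    cv2.imwrite("pics/z.png",np.hstack([cv2.imread("pics/w2z.png"),cv2.imread("pics/w3z.png")]))
E
python3 fit.py
```

```text
w2 disc ((275.95147705078125, 175.77163696289062), (130.0860137939453, 450.5423583984375), 86.88958740234375) -> [ 0.4761 -0.0418  0.141 ] bar top rect mm ((469.5210266113281, -70.27198791503906), (49.30421447753906, 11.88489055633545), 26.39668083190918) [[444.79998779296875, -75.9000015258789], [450.1000061035156, -86.5999984741211], [494.20001220703125, -64.5999984741211], [489.0, -54.0]] 587.0
w3 disc ((361.47833251953125, 219.60581970214844), (125.78106689453125, 198.02801513671875), 179.1468505859375) -> [ 0.5047 -0.0778  0.141 ] bar top rect mm ((468.6582336425781, -72.19146728515625), (48.64337921142578, 11.823263168334961), 26.439659118652344) [[444.20001220703125, -77.69999694824219], [449.5, -88.30000305175781], [493.1000061035156, -66.69999694824219], [487.79998779296875, -56.099998474121094]] 589.0
(array([ 0.49819593, -0.05866868,  0.11156444]), [np.float64(0.022352537036793307), np.float64(0.02235253703679339)])
```

View pics/z.png

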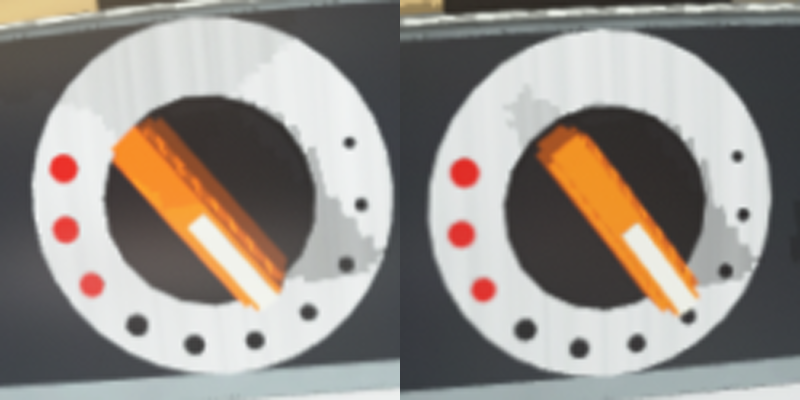

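The pointer stands at dot 4, so the target is dot 8, the first red one. The bar measures about 26.4° in world. The disc fit was polluted by the strip edge, so I'll refine the centre and check the heights.

Run:
```python
from fit import *
R={}
for n,(u,v),r in(('w2',(241.5,176),60),('w3',(360.5,178.4),57)):
    im,c=load(n);k=np.zeros(im.shape[:2],np.uint8);cv2.circle(k,(int(u),int(v)),r,255,-1)
    h=cv2.cvtColor(im,cv2.COLOR_RGB2HSV);h[k==0]=0
    w=cv2.morphologyEx(cv2.inRange(h,(0,0,120),(180,70,255)),cv2.MORPH_OPEN,np.ones((3,3)))
    q=max(cv2.findContours(w,0,1)[0],key=cv2.contourArea);hu=cv2.convexHull(q)
    pts=np.array([plane(c,*p[0],.141,True)[:2]*1000 for p in hu],np.float32)
    (a,b),rad=cv2.minEnclosingCircle(pts);e=cv2.fitEllipse(pts)
    e2=cv2.fitEllipse(hu);print(n,'circle',a,b,rad,'ell',e,e2[0])
    m=cv2.inRange(h,(4,170,200),(20,255,255));ws=cv2.inRange(h,(0,0,150),(180,70,255))
    q=max(cv2.findContours(m,0,1)[0],key=cv2.contourArea)
    o=plane(c,*(cv2.minAreaRect(q)[0]),.165,True)
    R[n]=(ray(c,*e2[0],True),ray(c,*cv2.minAreaRect(q)[0],True));print(o)
print('disc',tri(R['w2'][0],R['w3'][0]));print('bar',tri(R['w2'][1],R['w3'][1]))
```

```text
w2 circle 470.576904296875 -71.92813110351562 50.196128845214844 ell ((470.8256530761719, -71.03282165527344), (93.1834487915039, 99.22074890136719), 75.30614471435547) (240.87762451171875, 176.2367401123047)
[ 0.46940675 -0.07029573  0.165     ]
w3 circle 470.8668518066406 -69.73243713378906 49.13283920288086 ell ((470.5080871582031, -71.11930084228516), (93.19091796875, 96.2514877319336), 82.2883529663086) (359.9447021484375, 178.24911499023438)
[ 0.46803687 -0.07254755  0.165     ]
disc (array([ 0.47060271, -0.07099966,  0.13282138]), [np.float64(5.930168833598808e-05), np.float64(5.9301688335989295e-05)])
bar (array([ 0.47002272, -0.07135338,  0.15896531]), [np.float64(0.00036126075079445245), np.float64(0.0003612607507944345)])
```

```bash
python3 -m crank '[{"gripper":0,"travel":[14,51,0],"twist":[0,0,-0.177]},{"gripper":0,"travel":[0,0,0],"twist":[0,0,-0.177]},{"gripper":0,"travel":[23,46,0],"twist":[0,0,-0.177]},{"gripper":0,"travel":[0,0,30],"twist":[0,0,-0.177]},{"gripper":0,"travel":[0,0,30],"twist":[0,0,0]},{"gripper":0,"travel":[0,0,0],"twist":[0,0,0]},{"gripper":0,"travel":[0,0,0],"twist":[0,0,0]}]'
cat > rel.py <<'E'
import numpy as np
from workcell import bot
o=bot.get_obs();p=np.array(o['ee_pos'])*1000;f=np.radians(o['tcp_rot'][2])
d=np.array([470.2,-71.2])-p[:2];X=np.array([np.cos(f),np.sin(f)]);Y=np.array([np.sin(f),-np.cos(f)])
F=np.array(o['wrist_force'])
print('t',o['time'],'tcp',p.round(1),'rot',np.round(o['tcp_rot'],1),'axis in tool x,y mm',(d@X).round(1),(d@Y).round(1),'F tool xy,z',(F[:2]@X).round(1),(F[:2]@Y).round(1),F[2].round(1),'q6',o['q'][5].round(1))
E
python3 rel.py
```

```text
time: 3.38
ee_pos: [0.4471, -0.0433, 0.2027]
tcp_rot: [-180.0, 0.1, -153.3]
wrist_force: [0.6, -0.5, 0.8]
opening: 0.0002
grasp_force: 0.0
t 3.375 tcp [447.1 -43.3 202.7] rot [-1.800e+02  1.000e-01 -1.533e+02] axis in tool x,y mm -8.1 -35.3 F tool xy,z -0.3 -0.7 0.8 q6 -32.2
```

```bash
python3 -m crank '[{"gripper":0,"travel":[-26,-5,0],"twist":[0,0,0]},{"gripper":0,"travel":[0,0,20],"twist":[0,0,0]},{"gripper":0,"travel":[0,0,20],"twist":[0,0,0]},{"gripper":0,"travel":[0,0,10],"twist":[0,0,0]},{"gripper":0,"travel":[0,0,0],"twist":[0,0,0]},{"gripper":0,"travel":[0,0,0],"twist":[0,0,0]}]'; python3 rel.py; python3 shot.py w4 >/dev/null
```

```text
time: 4.12
ee_pos: [0.473, -0.0369, 0.1524]
tcp_rot: [-180.0, 0.1, -153.4]
wrist_force: [0.7, 0.3, 1.0]
opening: -0.0001
grasp_force: 0.0
t 4.125 tcp [473.  -36.9 152.4] rot [-1.800e+02  1.000e-01 -1.534e+02] axis in tool x,y mm 17.8 -29.4 F tool xy,z -0.7 -0.1 1.0 q6 -31.1
```

View pics/w4.png

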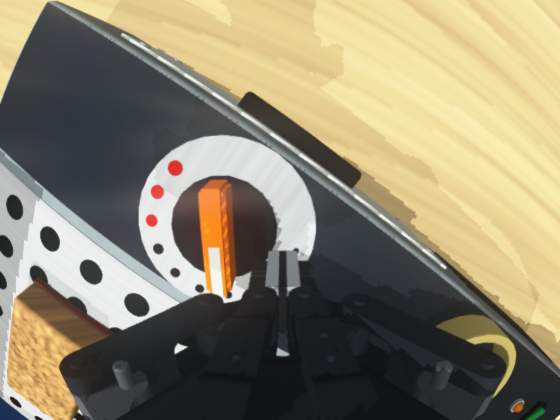

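The bar is vertical at about (216,240), and the shut fingertips are at (283,268), clear on its right. I'll approach slowly until contact.

```bash
python3 -m crank '[{"gripper":0,"travel":[0,-6,0],"twist":[0,0,0]},{"gripper":0,"travel":[0,-4,0],"twist":[0,0,0]},{"gripper":0,"travel":[0,0,0],"twist":[0,0,0]}]'; python3 rel.py;  python3 -m crank '[{"gripper":0,"travel":[0,-2,0],"twist":[0,0,0]},{"gripper":0,"travel":[0,0,0],"twist":[0,0,0]}]'; python3 rel.py;python3 -m crank '[{"gripper":0,"travel":[0,-2,0],"twist":[0,0,0]},{"gripper":0,"travel":[0,0,0],"twist":[0,0,0]}]'; python3 rel.py
```

```text
time: 4.55
ee_pos: [0.4772, -0.0462, 0.1513]
tcp_rot: [-180.0, 0.0, -153.4]
wrist_force: [-0.2, -1.3, -0.4]
opening: 0.0001
grasp_force: 0.0
t 4.55 tcp [477.2 -46.2 151.3] rot [-180.     0.  -153.4] axis in tool x,y mm 17.4 -19.2 F tool xy,z 0.8 -1.1 -0.4 q6 -32.1
time: 4.8
ee_pos: [0.4777, -0.0472, 0.1512]
tcp_rot: [179.9, -0.0, -153.4]
wrist_force: [-2.0, 3.3, -0.0]
opening: -0.0001
grasp_force: 2.0
t 4.8 tcp [477.7 -47.2 151.2] rot [ 179.9   -0.  -153.4] axis in tool x,y mm 17.4 -18.1 F tool xy,z 0.3 3.8 -0.0 q6 -32.3
time: 5.05
ee_pos: [0.4781, -0.0478, 0.1511]
tcp_rot: [179.8, 0.0, -153.3]
wrist_force: [-5.2, 11.5, 1.6]
opening: -0.0
grasp_force: 6.0
t 5.05 tcp [478.1 -47.8 151.1] rot [ 179.8    0.  -153.3] axis in tool x,y mm 17.5 -17.3 F tool xy,z -0.5 12.6 1.6 q6 -32.5
```

Contact came at about 18 mm offset, but the face presses close to the axis. I'll back off, move outward and twist slightly ahead so the bar's outer end takes the push.

```bash
python3 -m crank '[{"gripper":0,"travel":[0,6,0],"twist":[0,0,0]},{"gripper":0,"travel":[-9,-2,0],"twist":[0,0,0.14]},{"gripper":0,"travel":[0,0,0],"twist":[0,0,0]},{"gripper":0,"travel":[0,0,0],"twist":[0,0,0]}]'; python3 rel.py;  python3 -m crank '[{"gripper":0,"travel":[-1.3,-1.7,0],"twist":[0,0,0.07]},{"gripper":0,"travel":[-1.3,-1.7,0],"twist":[0,0,0.07]},{"gripper":0,"travel":[0,0,0],"twist":[0,0,0]},{"gripper":0,"travel":[0,0,0],"twist":[0,0,0]}]'; python3 rel.py
```

```text
time: 5.55
ee_pos: [0.4849, -0.0419, 0.1513]
tcp_rot: [-180.0, -0.0, -161.3]
wrist_force: [-0.0, 0.2, -0.5]
opening: 0.0002
grasp_force: 0.0
t 5.55 tcp [484.9 -41.9 151.3] rot [-180.    -0.  -161.3] axis in tool x,y mm 23.3 -23.0 F tool xy,z -0.0 0.2 -0.5 q6 -23.7
time: 6.05
ee_pos: [0.4878, -0.0437, 0.1511]
tcp_rot: [179.9, -0.0, -169.3]
wrist_force: [-2.6, 4.4, 0.3]
opening: -0.0001
grasp_force: 2.5
t 6.05 tcp [487.8 -43.7 151.1] rot [ 179.9   -0.  -169.3] axis in tool x,y mm 22.4 -23.7 F tool xy,z 1.7 4.8 0.3 q6 -15.9
```

```bash
for i in 1 2 3; do python3 -m crank '[{"gripper":0,"travel":[-1.5,-1.7,0],"twist":[0,0,0.07]},{"gripper":0,"travel":[0,0,0],"twist":[0,0,0]},{"gripper":0,"travel":[0,0,0],"twist":[0,0,0]}]' >/dev/null; python3 rel.py; done; python3 shot.py w5|cut -c1-20
python3 - <<'E'
from fit import *
run('w5',(60,60,400,330))
E
```

```text
t 6.425 tcp [489.1 -44.3 151. ] rot [ 1.798e+02 -1.000e-01 -1.733e+02] axis in tool x,y mm 22.0 -24.5 F tool xy,z 3.4 9.8 1.7 q6 -12.0
t 6.8 tcp [491.9 -47.5 151.3] rot [-180.     0.  -177.4] axis in tool x,y mm 22.8 -22.7 F tool xy,z 0.5 0.4 -0.7 q6 -8.1
t 7.175 tcp [493.5 -49.  151.3] rot [-180.    -0.   178.6] axis in tool x,y mm 22.8 -22.8 F tool xy,z -0.1 0.7 0.4 q6 -4.3
7.175 [ 0.49349501 -
 -8.24033650e-03 -4.
w5 disc ((243.09361267089844, 200.68899536132812), (186.80548095703125, 534.6171264648438), 98.46806335449219) -> [ 0.4604 -0.0668  0.141 ] bar top rect mm ((469.7823486328125, -70.05335998535156), (51.39906311035156, 11.726578712463379), 2.40897274017334) [[443.8999938964844, -65.30000305175781], [444.3999938964844, -77.0], [495.70001220703125, -74.80000305175781], [495.20001220703125, -63.099998474121094]] 2034.5
```

The first click is made: the bar now reads 2.4°. Next click.

```bash
cat > st.sh <<'E'
python3 rel.py; python3 shot.py $1 >/dev/null; python3 -c "
from fit import *
run('$1',(60,60,400,330))" | sed 's/.*bar top/bar/'
E
python3 -m crank '[{"gripper":0,"travel":[-1.5,-1.6,0],"twist":[0,0,0.07]},{"gripper":0,"travel":[-1.5,-1.6,0],"twist":[0,0,0.07]},{"gripper":0,"travel":[-1.5,-1.6,0],"twist":[0,0,0.07]},{"gripper":0,"travel":[0,0,0],"twist":[0,0,0]},{"gripper":0,"travel":[0,0,0],"twist":[0,0,0]}]' >/dev/null; python3 rel.py; python3 -m crank '[{"gripper":0,"travel":[-1.5,-1.6,0],"twist":[0,0,0.07]},{"gripper":0,"travel":[-1.5,-1.6,0],"twist":[0,0,0.07]},{"gripper":0,"travel":[0,0,0],"twist":[0,0,0]},{"gripper":0,"travel":[0,0,0],"twist":[0,0,0]}]' >/dev/null;  sh st.sh w6
```

```text
t 7.85 tcp [497.2 -52.8 151.1] rot [ 1.799e+02 -1.000e-01  1.666e+02] axis in tool x,y mm 22.0 -24.2 F tool xy,z 2.5 7.3 0.7 q6 7.2
t 8.35 tcp [499.6 -58.  151.3] rot [-180.     0.   158.6] axis in tool x,y mm 22.5 -23.0 F tool xy,z -0.5 -0.2 -0.0 q6 14.8
bar rect mm ((469.9271545410156, -69.76887512207031), (11.701728820800781, 50.83655548095703), 75.12905883789062) [[443.8999938964844, -68.9000015258789], [493.0, -81.9000015258789], [496.0, -70.5999984741211], [446.8999938964844, -57.599998474121094]] 2015.0
```

```bash
python3 -m crank '[{"gripper":0,"travel":[0,0,0],"twist":[0,0,0]},{"gripper":0,"travel":[0,0,0],"twist":[0,0,0]}]' >/dev/null;  sh st.sh w7; python3 -c "
import cv2;cv2.imwrite('pics/w7c.png',cv2.imread('pics/w7.png')[60:360,100:400])"
```

```text
t 8.65 tcp [499.6 -58.  151.3] rot [-180.     0.   158.5] axis in tool x,y mm 22.5 -23.1 F tool xy,z -0.3 0.0 -0.2 q6 14.9
bar rect mm ((470.14117431640625, -69.82168579101562), (11.713855743408203, 51.38212966918945), 75.3427505493164) [[443.79998779296875, -69.0], [493.5, -82.0], [496.5, -70.69999694824219], [446.79998779296875, -57.70000076293945]] 2022.5
```

View pics/w7c.png

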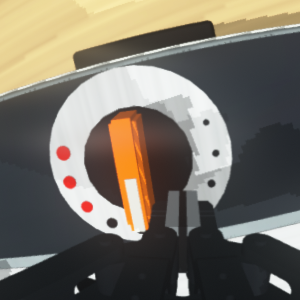

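```bash
cat > dots.py <<'E'
from fit import *
for n in sys.argv[1:]:
    im,c=load(n);h=cv2.cvtColor(im,cv2.COLOR_RGB2HSV)
    m=cv2.inRange(h,(0,150,120),(3,255,255))|cv2.inRange(h,(176,150,120),(180,255,255))|cv2.inRange(h,(0,0,0),(180,255,90))
    N,l,s,ce=cv2.connectedComponentsWithStats(m);L=[]
    for i in range(1,N):
        if 12<s[i,4]<400:
            p=plane(c,*ce[i],.141,True)[:2]*1000-[470.2,-71.2];r=np.hypot(*p)
            if 33<r<46:L.append((round(float(np.degrees(np.arctan2(p[1],p[0]))),1),round(float(r),1)))
    print(n,sorted(L))
E
python3 dots.py w2 w3 w4 w5 w7
```

```text
w2 [(-117.7, 38.6), (-93.6, 38.5), (-69.1, 38.5), (-45.0, 38.7), (-20.9, 38.8), (3.2, 39.0)]
w3 [(-117.5, 38.8), (-93.2, 38.7), (-69.2, 38.8), (-45.2, 38.8), (-21.3, 38.9), (2.7, 38.9)]
w4 [(-117.7, 38.4), (-93.5, 38.5), (-69.2, 38.4), (-45.0, 38.4), (-21.0, 38.7), (3.1, 38.7), (28.2, 39.1)]
w5 [(-117.6, 38.3), (-93.3, 38.3), (-69.1, 38.4), (-44.9, 38.5), (-20.8, 38.7), (74.7, 39.2), (98.4, 39.2)]
w7 [(-117.3, 38.2), (-93.3, 38.2), (-68.9, 38.4), (-44.7, 38.5), (50.9, 39.3), (74.6, 39.4), (98.2, 39.3)]
```

```bash
cat > line.py <<'E'
from fit import *
for n in sys.argv[1:]:
    im,c=load(n);h=cv2.cvtColor(im,cv2.COLOR_RGB2HSV)
    m=cv2.inRange(h,(4,170,200),(20,255,255));w=cv2.inRange(h,(0,0,150),(180,90,255))
    N,l,s,ce=cv2.connectedComponentsWithStats(w)
    for i in range(1,N):
        p=plane(c,*ce[i],.165,True)[:2]*1000
        if 60<s[i,4]<600 and np.hypot(*(p-[470.2,-71.2]))<26:
            ys,xs=np.nonzero(l==i);q=np.array([plane(c,x,y,.165,True)[:2]*1000 for x,y in zip(xs,ys)],np.float32)
            r=cv2.minAreaRect(q);v=cv2.fitLine(q,2,0,.01,.01).ravel()
            print(n,'white',s[i,4],p.round(1),'rect',np.round(r[1],1),round(r[2],1),'line deg',np.degrees(np.arctan2(v[1],v[0])).round(1),'centre bearing',np.degrees(np.arctan2(*(p-[470.2,-71.2])[::-1])).round(1))
E
python3 line.py w2 w3 w4 w5 w6 w7
cat > line.py <<'E'
from fit import *
for n in sys.argv[1:]:
    im,c=load(n);h=cv2.cvtColor(im,cv2.COLOR_RGB2HSV)
    w=cv2.inRange(h,(0,0,150),(180,90,255));m=cv2.inRange(h,(4,170,200),(20,255,255))
    for nm,k in(('white',w),('orange',m)):
        ys,xs=np.nonzero(k[60:330,60:420]);q=np.array([plane(c,x+60,y+60,.165,True)[:2]*1000-[470,-71] for x,y in zip(xs,ys)])
        q=q[np.hypot(*q.T)<(21 if nm=='white' else 30)].astype(np.float32)
        v=cv2.fitLine(q,2,0,.01,.01).ravel();r=cv2.minAreaRect(q)
        print(n,nm,len(q),q.mean(0).round(1),'line',np.degrees(np.arctan(v[1]/v[0])).round(1),'rect',np.round(r[1],1))
E
python3 line.py w2 w3 w4 w5 w6 w7
```

```text
w2 white 257 [10.  -0.5] line 79.2 rect [35.9 21.7]
w2 orange 651 [-6.1 -1.9] line 29.4 rect [49.3 11.9]
w3 white 239 [10.3  6.8] line -67.3 rect [21.5 28.9]
w3 orange 670 [-5.6 -3.6] line 25.7 rect [48.6 11.8]
w4 white 1228 [11.8 -1.7] line 88.9 rect [41.  21.2]
w4 orange 1964 [-6.5 -2.4] line 28.1 rect [51.2 11.8]
w5 white 1133 [ 9.9 -7.6] line 61.7 rect [31.5 21.5]
w5 orange 2170 [-6.7  0.7] line 3.4 rect [51.4 11.7]
w6 white 1176 [  7.  -10.2] line 42.8 rect [32.7 21.4]
w6 orange 2110 [-6.4  2.8] line -14.3 rect [11.7 50.8]
w7 white 1176 [  7.  -10.2] line 42.8 rect [32.7 21.4]
w7 orange 2114 [-6.2  2.8] line -14.2 rect [11.7 51.4]
```

Measured against the dots, the bar rests at −14.7°. That is short of the −21.1° click, and it is not moving. I'll nudge it on gently.

```bash
for i in 8 9; do python3 -m crank '[{"gripper":0,"travel":[-1.5,-1.6,0],"twist":[0,0,0.07]},{"gripper":0,"travel":[0,0,0],"twist":[0,0,0]},{"gripper":0,"travel":[0,0,0],"twist":[0,0,0]}]' >/dev/null;  sh st.sh w$i|sed 's/\[\[.*//'; done; python3 line.py w8 w9 | grep orange
```

```text
t 9.075 tcp [500.4 -60.  151.3] rot [180.   -0.  154.5] axis in tool x,y mm 22.5 -23.1 F tool xy,z -0.3 0.6 -0.3 q6 18.6
bar rect mm ((470.1166687011719, -69.77499389648438), (11.700347900390625, 51.169586181640625), 68.4843521118164) 
t 9.5 tcp [501.1 -62.  151.3] rot [-180.    -0.   150.5] axis in tool x,y mm 22.4 -23.2 F tool xy,z 0.3 0.3 0.2 q6 22.4
bar rect mm ((470.2586364746094, -69.753173828125), (11.742103576660156, 51.20464324951172), 68.37906646728516) 
w8 orange 2144 [-5.8  3.5] line -20.7 rect [11.7 51.2]
w9 orange 2065 [-6.2  3.7] line -21.4 rect [11.7 51.2]
```

It now sits in click 2 at −21.5°. On to the third.

```bash
python3 -m crank '[{"gripper":0,"travel":[-1.5,-1.6,0],"twist":[0,0,0.07]},{"gripper":0,"travel":[-1.5,-1.6,0],"twist":[0,0,0.07]},{"gripper":0,"travel":[0,0,0],"twist":[0,0,0]},{"gripper":0,"travel":[0,0,0],"twist":[0,0,0]}]' >/dev/null; python3 rel.py; for i in 10 11 12; do python3 -m crank '[{"gripper":0,"travel":[-1.5,-1.6,0],"twist":[0,0,0.07]},{"gripper":0,"travel":[0,0,0],"twist":[0,0,0]},{"gripper":0,"travel":[0,0,0],"twist":[0,0,0]},{"gripper":0,"travel":[0,0,0],"twist":[0,0,0]}]' >/dev/null;  sh st.sh w$i|sed 's/\[\[.*//'; done
```

```text
t 10.05 tcp [502.2 -64.7 151.2] rot [ 1.798e+02 -1.000e-01  1.426e+02] axis in tool x,y mm 21.5 -24.6 F tool xy,z 4.3 9.1 0.3 q6 30.0
t 10.55 tcp [502.1 -68.7 151.3] rot [-180.     0.   138.4] axis in tool x,y mm 22.3 -23.0 F tool xy,z -0.8 0.4 0.0 q6 33.8
bar rect mm ((470.5203857421875, -69.73623657226562), (11.70921802520752, 51.312503814697266), 54.78607177734375) 
t 11.1 tcp [502.2 -70.7 151.3] rot [-180.     0.   134.5] axis in tool x,y mm 22.1 -23.2 F tool xy,z 0.8 -0.3 -0.1 q6 37.5
bar rect mm ((470.4999694824219, -69.70331573486328), (11.704323768615723, 51.171199798583984), 48.78060531616211) 
t 11.65 tcp [502.2 -72.9 151.3] rot [180.    0.  130.4] axis in tool x,y mm 22.0 -23.2 F tool xy,z 0.4 -0.1 -0.2 q6 41.3
bar rect mm ((470.5587463378906, -69.69898986816406), (11.703229904174805, 51.1638069152832), 44.52286148071289)
```

Click 3 is reached at −45.5°. Now the fourth.

```bash
python3 -m crank '[{"gripper":0,"travel":[-1.5,-1.6,0],"twist":[0,0,0.07]},{"gripper":0,"travel":[-1.5,-1.6,0],"twist":[0,0,0.07]},{"gripper":0,"travel":[-1.5,-1.6,0],"twist":[0,0,0.07]},{"gripper":0,"travel":[0,0,0],"twist":[0,0,0]},{"gripper":0,"travel":[0,0,0],"twist":[0,0,0]}]' >/dev/null; python3 rel.py; for i in 13 14; do python3 -m crank '[{"gripper":0,"travel":[-1.5,-1.6,0],"twist":[0,0,0.07]},{"gripper":0,"travel":[0,0,0],"twist":[0,0,0]},{"gripper":0,"travel":[0,0,0],"twist":[0,0,0]},{"gripper":0,"travel":[0,0,0],"twist":[0,0,0]}]' >/dev/null;  sh st.sh w$i|sed 's/\[\[.*//'; done
```

```text
t 12.325 tcp [502.2 -77.9 151.6] rot [ 1.798e+02 -1.000e-01  1.185e+02] axis in tool x,y mm 21.2 -24.9 F tool xy,z 4.3 9.2 -0.7 q6 52.6
t 12.825 tcp [500.1 -81.6 151.2] rot [-180.     0.   114.4] axis in tool x,y mm 21.8 -23.0 F tool xy,z 0.2 -0.7 -0.3 q6 56.4
bar rect mm ((470.9793395996094, -69.8631820678711), (11.759933471679688, 51.45854568481445), 29.716657638549805) 
t 13.375 tcp [499.4 -83.5 151.3] rot [-180.    -0.   110.4] axis in tool x,y mm 21.7 -23.1 F tool xy,z 0.6 -0.7 -0.3 q6 60.1
bar rect mm ((471.1361999511719, -70.3281478881836), (11.732305526733398, 51.985801696777344), 20.720829010009766)
```

The bar is at −69.3°, which is dot 8. I'll withdraw and verify.

```bash
python3 -m crank '[{"gripper":0,"travel":[0,5,0],"twist":[0,0,0]},{"gripper":0,"travel":[0,5,0],"twist":[0,0,0]},{"gripper":0,"travel":[0,0,-25],"twist":[0,0,0]},{"gripper":0,"travel":[0,0,-40],"twist":[0,0,0]},{"gripper":0,"travel":[0,30,-40],"twist":[0,0,0]},{"gripper":0,"travel":[0,0,0],"twist":[0,0,0]},{"gripper":0,"travel":[0,0,0],"twist":[0,0,0]}]'; sh st.sh w15|sed 's/\[\[.*//';python3 dots.py w15
python3 - <<'E'
from workcell import bot
import cv2,numpy as np
a=cv2.imread('pics/w15.png');b=bot.camera('top')[...,::-1]
cv2.imwrite('pics/fin.png',np.hstack([a[0:400,60:460],b[20:420,140:540]]))
E
```

```text
time: 14.3
ee_pos: [0.537, -0.0694, 0.2555]
tcp_rot: [-179.9, -0.0, 110.4]
wrist_force: [0.4, 1.1, -0.4]
opening: -0.0002
grasp_force: 0.0
t 14.3 tcp [537.  -69.4 255.5] rot [-179.9   -0.   110.4] axis in tool x,y mm 21.6 -63.2 F tool xy,z 0.9 0.7 -0.4 q6 62.3
bar rect mm ((470.62933349609375, -68.9034423828125), (11.564498901367188, 48.24134826660156), 20.204540252685547) 
w15 [(-117.2, 38.7), (-92.8, 38.6), (-68.8, 38.7), (-44.7, 38.9), (-20.8, 39.1), (3.3, 39.4), (26.8, 39.4)]
```

View pics/fin.png

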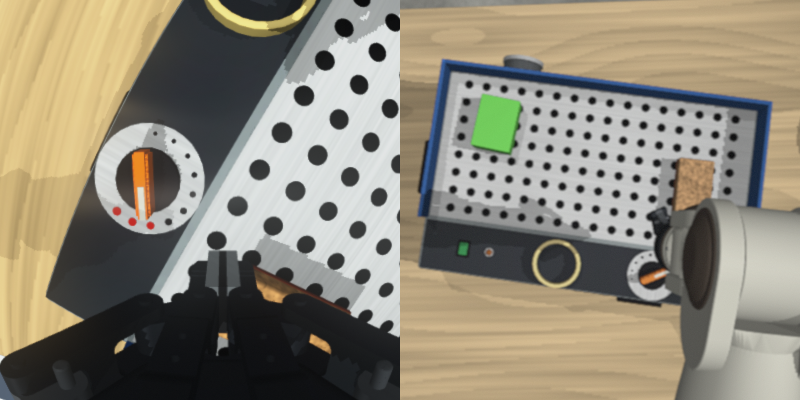

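The wrist half shows the pointer at the first red dot, at (145,215): the bar reads about −69.8° against the dot at −68.8°. The top half shows the tape, foam and sanding block where they were, and the gripper is clear of everything.

```bash
python3 -c "
from workcell import bot
print(bot.job_done())"
```

```text
the job is handed in; nothing more can be done
None
```

I turned the suction dial up exactly four clicks, from dot 4 to dot 8 (the first red dot), by pushing the bar with shut fingertips; it rests in its click, the block, foam and tape look undisturbed in the last picture, and the job is handed in.

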